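# Lock an idler pulley on its spindle with a push-on retaining clip

## Task

Put the large toothed pulley onto the idler unit's spindle, down on its flange. Then slide the open retaining clip sideways into the spindle's groove above the pulley and push it until it snaps fully home, pressing firmly but with no more than 25 N, since the spindle stands on a soft rubber mount. Leave the clip and pulley in place, let go, and leave the other parts on the bench alone.

Things in the scene. Friction and masses are not known exactly. Their poses are not given: they have to be found in the camera images.
- unit: Idler unit, fixed to the bench: square aluminium plate 110 x 110 x 10 mm with a round rubber mount (60 mm across, up to 23 mm) that carries the spindle. Origin: centre of the underside, on the bench; z up. The mount lets the spindle shift sideways in any direction, about 1 mm for every 1.1 N, at most 10 mm, and springs back; the spindle does not tilt or turn.
- spindle: Upright steel spindle. Origin: on its axis at the top face of its flange (54 mm across), where the pulley sits, 30 mm above the bench; z up. Above the origin: 24 mm diameter to 15.5 mm, then the groove, from 22.5 mm a 24 mm head to 30 mm, then a cone narrowing to 10 mm diameter at 41 mm.
- groove (a point): Middle of the spindle's groove, on the axis, 19 mm above the spindle's origin. The groove is 17 mm in diameter and 7 mm high (15.5 to 22.5 mm above the spindle's origin), all round, so the clip may come from any side.
- pulley: Loose aluminium toothed pulley, 48 mm outside diameter, 16 mm high, bore 27 mm, about 0.1 kg (the larger of the two on the kit plate). Origin: centre of its underside. Seated on the flange, its top lies 0.5 mm above the groove's lower edge, so the clip can slide in along it.
- clip: Loose steel retaining clip, 4 mm thick, lying flat: a C 30 mm wide, open to its own +x, with a thumb lug on its back. Origin: underside, at the centre of the C, which lies on the spindle axis when fully home; z up. Inside the C is 18 mm wide, its back stop 9 mm behind the origin. About 46 g.
- lug (a point): Centre of the clip's black thumb lug, to grip: 16 mm (clip x) by 10 mm (clip y), 30 mm behind the clip's origin (x = -30 mm), standing from 4 to 34 mm above the clip's underside; a 12 mm wide, 4 mm thick flat tongue below it joins it to the C.
- mouth (a point): Middle of the clip's mouth, 16.5 mm ahead of its origin. The two sprung arms are flared: 24 mm apart here, narrowing to two noses 12 mm apart at x = +7 mm. The noses must spread to pass the 17 mm groove core and then close behind it. The push needed is about 8 to 11 N; it draws itself in only over about the last 3 mm.
- kit_plate: Grey flat plate 200 (x) x 240 (y) x 8 mm, fixed on the bench, on which pulley, clip, a small pulley and a washer lie. Origin: centre of its underside.
- small_pulley: Bystander on the kit plate: small toothed pulley 26 mm diameter, 12 mm high. Origin: centre of underside.
- washer: Bystander on the kit plate: flat steel ring, 30 mm outside, 4 mm thick. Origin: centre of underside.
- screwdriver: Bystander: screwdriver lying on the bench beyond the work, handle to its own -x.
- vial0: Bystander: small capped vial, 24 mm diameter, 55 mm high. Origin: centre of underside.
- vial1: Bystander: second small capped vial, 24 mm diameter, 55 mm high. Origin: centre of underside.
- photo_sensor: Bystander: black sensor block 30 x 50 x 35 mm. Origin: centre of underside.
- bracket: Bystander: aluminium angle bracket, 50 x 40 mm foot, 45 mm high. Origin: centre of underside.

How it is judged (in metres and radians):
On the way, in this order (a step that is already met when the one before it is completed fails the run):
1. the large pulley sits on the spindle's flange (horizontal distance between pulley and spindle below 0.003 m and z of pulley in the frame of spindle between -0.003 and 0.002 m and angle between pulley's own z axis and vertical below 0.1 rad), for 0.2 s.
2. the clip is fully home in the groove, above the pulley (all of step 1 and horizontal distance between clip and spindle below 0.002 m and z of clip in the frame of spindle between 0.0145 and 0.02 m and angle between clip's own z axis and vertical below 0.12 rad), for 0.2 s.
At the end, for the whole second after the job is handed in: The large pulley lies flat on the spindle's flange (within 2 mm in height, 3 mm of the axis) and the clip lies flat in the groove above it, its centre within 2 mm of the spindle axis, both at rest and released (all of step 2 and linear speed of each of clip, pulley below 0.02 m/s); the robot touches nothing.
It fails at once if the clip is pressed on the spindle with more than 25 N (contact force between clip and spindle above 25 N).
It fails at once if another loose part is shifted by more than 30 mm (distance of any of small_pulley, washer, screwdriver, vial0, vial1, photo_sensor, bracket from where it was at the start of the episode above 0.03 m).
It also fails if it takes over 72 s, if anything falls off the work surface, if the arm or the gripper's body presses on something with over 40 N, if the wrist force passes 120 N, or if a joint passes its speed limit or range.

## Robot

A 6-joint arm with a two-finger parallel gripper is mounted at the origin on the work surface. World frame = base frame: x ahead of the robot, y to its left, z up, the work surface at z = 0. Lengths are in mm, angles in rad, forces in N, time in s.
With the tool pointing down it reaches from about 350 to 775 mm from the base axis. Payload 7.3 kg.
Tool frame: the origin (TCP) lies between the finger pads; the fingertips stand bot.tip_extent ahead of it and the grasp point (between the pads) lies 6 mm ahead of it (bot.tip_extent is the distance from the TCP to the fingertips, in mm); x points along the fingers, y is the direction in which the jaws open and shut, and the axes are right-handed (so a half turn about x gives the same grasp; the last joint's range is limited). The gripper opens to 92 mm and grips with 3 to 60 N. Pads are 19 mm wide; open, the fingers measure 130 mm over their backs; the gripper's body (75 mm by 190 mm) begins 47 mm behind the grasp point.
Start: joints at [-1.47, 0.342, 1.524, -0, 1.275, -0.146], TCP at [128.28, -509.104, 251.741] pointing down, gripper open.
Joint ranges: [-2.53, 2.53], [-0.77, 2.02], [0.04, 2.7], [-1, 4.14], [0.28, 2.66], [-3.11, 3.11]. Speed limits (rad/s): [2.57, 2.57, 3.14, 3.14, 3.14, 3.14].

## Interface

Orientations are given as [roll, pitch, yaw] about the fixed x, y, z axes, in that order (R = Rz(yaw) Ry(pitch) Rx(roll)).
In Python, from plant import bot, capture, workorder gives the robot as it stands. The module is installed in compiled form; this text tells all that it offers.
- The arm moves only by the shell command python3 -m crank 'ROWS'. ROWS is JSON, a list of rows, each an object with "linear": the shift along the tool's x, y, z in cm, a list of three; "delta_rot": the turn, a rotation vector about the tool's x, y, z in degrees, a list of three; "fingers": the opening, from 0 (shut) to 1 (fully open). In form: [{"linear": [x, y, z], "delta_rot": [wx, wy, wz], "fingers": fingers}, ...]. A call has exactly 5 rows; each row shifts and turns the commanded pose from where the row before left it, along the tool's axes as they then stand; what a row does not reach is not made up. A row lasts 1/10 s, in which the tool goes at most 50 mm and 8.59 degrees, less where a joint would pass 70% of its speed; a pose out of reach is approached as far as the arm can. A call with a gripper value outside its range is refused whole. The fingers move at their own pace and stop on an object; the grip force is fixed at half the most. Time passes only in rows, so rows that do not move let the fingers close, or fill a call up. It gives the time, the measured TCP pose, the force and the opening at its end, in the units of the state.
- bot.get_obs(): the state, without advancing time (a new reading comes with each control period).
- capture(name): name is "scene" or "side" or "wrist"; returns a dict with "image" (384x512x3 uint8, blue, green, red), "mtx" (3x3 intrinsics, pixels), "dist_coeffs" ([k1, k2, p1, p2, k3] as OpenCV has them; the pictures are not rectified), "pose" (4x4, takes a point from camera to world coordinates). Camera axes: x right, y down, z forward; pixel columns grow to the right and rows downward; lengths in mm; the calibration is good to about 2 mm. A picture is of the moment at which its call begins. There is no depth.
- workorder.close_job(): hands the job in, once; it reports no verdict.
The state is a dict: "time": time; "joint_positions": joint angles; "dq": joint speeds; "tau": joint torques, N m; "tool_pos": TCP position; "tcp_rot": TCP orientation; "contact_force": force on the tool from outside, world axes, zero at the start; "moment": the same for the moment, N m; "grip_width": finger opening in mm.
Only numpy, scipy, OpenCV 4.12 (cv2) and the standard library are available. Lean on these libraries where they do the work, as an engineer would, in place of code of your own. Each camera call takes 0.05 s, during which the arm holds its last target. There are 200 camera calls.

## Working session

There is one attempt and no reset: what is moved stays moved. The work goes in short steps, Python scripts to look and compute and a shell command to move; the robot and the scene stay as the last step left them, time stands still between calls to the robot, and variables do not carry over. Pictures are saved under pics/ and viewed, on a budget of 10 in all, crops included, one or two more only if the job needs it, and the job is handed in when it is done.

```bash
mkdir -p pics
cat > h.py <<'E'
import numpy as np, cv2
from plant import bot, capture, workorder
from scipy.spatial.transform import Rotation as R
def shot(n,fn=None):
    c=capture(n)
    if fn: cv2.imwrite('pics/'+fn,c['image'])
    np.savez('last_%s.npz'%n,**{k:np.array(v) for k,v in c.items()})
    return c
def ray(c,px):
    p=cv2.undistortPoints(np.array([[px]],float),np.array(c['mtx'],float),np.array(c['dist_coeffs'],float))[0,0]
    T=np.array(c['pose']); d=T[:3,:3]@[p[0],p[1],1]; return T[:3,3],d/np.linalg.norm(d)
def onz(c,px,z):
    o,d=ray(c,px); return o+d*(z-o[2])/d[2]
def tri(rs):
    A=0;b=0
    for o,d in rs:
        P=np.eye(3)-np.outer(d,d); A=A+P; b=b+P@o
    x=np.linalg.solve(A,b); return x,[np.linalg.norm(np.cross(x-o,d)) for o,d in rs]
def proj(c,X):
    T=np.linalg.inv(np.array(c['pose'])); 
    return cv2.projectPoints(np.array([X],float),cv2.Rodrigues(T[:3,:3])[0],T[:3,3],np.array(c['mtx'],float),np.array(c['dist_coeffs'],float))[0][0,0]
def tool(): 
    s=bot.get_obs(); return np.array(s['tool_pos']),R.from_euler('xyz',s['tcp_rot'])
E
python3 - <<'E'
from h import *
a=shot('scene','a.png');b=shot('side','b.png');w=shot('wrist','w.png')
s=bot.get_obs();print(s,bot.tip_extent)
print(R.from_euler('xyz',s['tcp_rot']).as_matrix().round(3))
for c in(a,b,w):print(np.array(c['pose']).round(2).tolist(),np.array(c['mtx']).round(1).tolist(),c['dist_coeffs'])
cv2.imwrite('pics/ab.png',np.vstack([np.hstack([cv2.resize(a['image'],(400,300)),cv2.resize(b['image'],(400,300))])]))
E
```

```text
{'time': 0.15, 'joint_positions': array([-1.46997985e+00,  3.42582271e-01,  1.52478447e+00,  1.89518897e-05,
        1.27540013e+00, -1.46000118e-01]), 'dq': array([-0.00056861, -0.00213923, -0.00327132,  0.0007624 ,  0.00075968,
       -0.00024228]), 'tau': array([ 7.60098701e-04, -4.31473482e+01, -2.44352639e+01,  7.18212384e-02,
        5.37144591e-02, -8.38130359e-05]), 'tool_pos': array([ 128.26638769, -508.81196357,  251.19900653]), 'tcp_rot': array([-1.73223068,  1.56962197,  1.65617304]), 'contact_force': array([ 0.37118036,  1.09088314, -1.54043617]), 'moment': array([-0.01433462,  0.00267363,  0.01756769]), 'grip_width': 91.64722876696914} 25.0
[[-0.     0.244 -0.97 ]
 [ 0.001 -0.97  -0.244]
 [-1.    -0.001 -0.   ]]
[[0.8, 0.33, -0.5, 1457.43], [0.6, -0.41, 0.69, -1204.07], [0.02, -0.85, -0.52, 981.52], [0.0, 0.0, 0.0, 1.0]] [[498.5, 0.0, 251.4], [0.0, 498.5, 186.3], [0.0, 0.0, 1.0]] [0.07384807 0.         0.         0.         0.        ]
[[-0.94, -0.19, 0.3, 274.98], [-0.35, 0.47, -0.81, 841.74], [0.02, -0.86, -0.51, 605.12], [0.0, 0.0, 0.0, 1.0]] [[364.9, 0.0, 254.8], [0.0, 364.9, 193.7], [0.0, 0.0, 1.0]] [-0.06744052  0.          0.          0.          0.        ]
[[0.24, -0.93, -0.28, 201.74], [-0.97, -0.23, -0.07, -490.4], [-0.0, 0.28, -0.96, 382.1], [0.0, 0.0, 0.0, 1.0]] [[332.1, 0.0, 252.4], [0.0, 332.1, 188.9], [0.0, 0.0, 1.0]] [-0.05985105  0.          0.          0.          0.        ]
```

View pics/a.png

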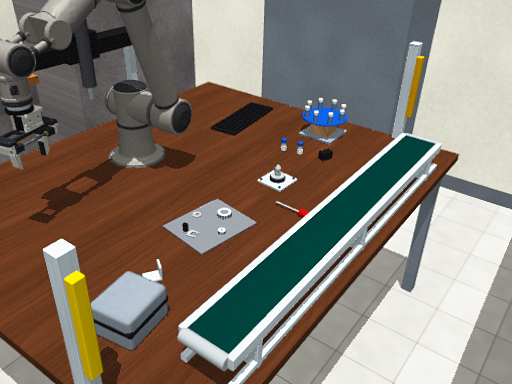

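View pics/b.png

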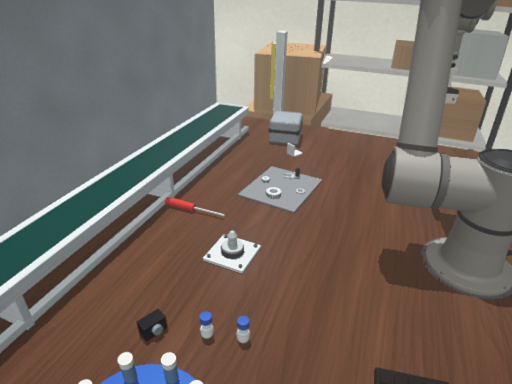

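Scene: pulley at about (225,212), clip lug (186,228), spindle (278,173), screwdriver between the conveyor and the work. Side: pulley (273,192), lug (297,172), spindle (232,240). I'll triangulate these for a first estimate.

Run:
```python
from h import *
a=np.load('last_scene.npz');b=np.load('last_side.npz')
for n,p,q in [('pulley',(225,212),(273.5,191.5)),('lug',(186,227.5),(297,172)),('spindletip',(278,166),(232.5,232.5)),('smallp',(222,231),(265.5,179)),('washer',(197,214),(300,190.5)),('driver red',(303,212),(180,204)),('vial0',(284,145),(206,325)),('sensor',(325,154),(152,325))]:
    print(n,*[np.round(v,1) for v in tri([ray(a,p),ray(b,q)])])
```

```text
pulley [ 568.4 -128.9   19.1] [2.6 2.6]
lug [ 531.3 -280.3   25.1] [2.4 2.4]
spindletip [575.9 177.8  65.2] [1.9 1.9]
smallp [ 623.6 -211.2   12.7] [2.1 2.1]
washer [ 493.7 -185.7    9.3] [1.5 1.5]
driver red [790.7  43.4  19.8] [13.7 13.7]
vial0 [492.4 411.4  31.4] [32.9 32.9]
sensor [625.9 458.5  16.1] [0.1 0.1]
```

```bash
for i in 1 2; do python3 -m crank '[{"linear":[0,-1.7,-4.1],"delta_rot":[0,0,0],"fingers":1},{"linear":[0,-1.7,-4.1],"delta_rot":[0,0,0],"fingers":1},{"linear":[0,-1.7,-4.1],"delta_rot":[0,0,0],"fingers":1},{"linear":[0,-1.7,-4.1],"delta_rot":[0,0,0],"fingers":1},{"linear":[0,-1.7,-4.1],"delta_rot":[0,0,0],"fingers":1}]'; done
python3 -m crank '[{"linear":[0,-1.7,-4.1],"delta_rot":[0,0,0],"fingers":1},{"linear":[0,-1.7,-4.1],"delta_rot":[0,0,0],"fingers":1},{"linear":[0,0,0],"delta_rot":[0,0,0],"fingers":1},{"linear":[0,0,0],"delta_rot":[0,0,0],"fingers":1},{"linear":[0,0,0],"delta_rot":[0,0,0],"fingers":1}]'
python3 - <<'E'
from h import *
shot('wrist','w1.png'); print(bot.get_obs()['tool_pos'])
E
```

```text
time: 0.65
tool_pos: [307.4, -375.3, 251.6]
tcp_rot: [-1.159, 1.571, 2.229]
contact_force: [-0.3, -0.3, -0.2]
grip_width: 91.8
time: 1.15
tool_pos: [485.5, -242.7, 251.5]
tcp_rot: [-0.32, 1.57, 3.068]
contact_force: [-0.4, -0.8, -0.0]
grip_width: 91.8
time: 1.65
tool_pos: [554.8, -191.6, 251.4]
tcp_rot: [-0.264, 1.57, 3.124]
contact_force: [-0.3, 0.9, -0.2]
grip_width: 91.7
[ 554.71144698 -191.88217968  251.65263783]
```

View pics/w1.png

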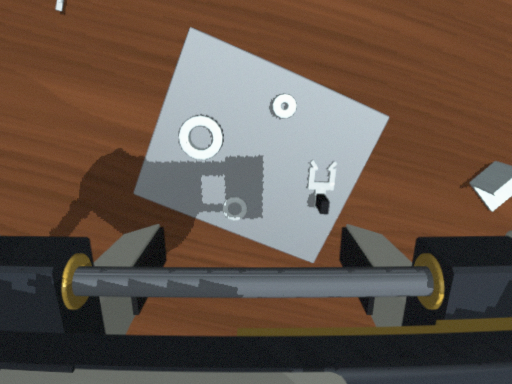

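The wrist view shows the kit plate. The large pulley is at (201,137), small pulley (284,106), washer (235,208), and the clip C (322,180), opening up-image, with its black lug at (322,203). Next I'll measure them by contour.

```bash
cp last_wrist.npz w1.npz
cat >> h.py <<'E'
def ring(c,px,rad,lo=205):
    """centre of bright ring near px (outer contour min circle / ellipse)"""
    g=cv2.cvtColor(c['image'],cv2.COLOR_BGR2GRAY); m=np.zeros_like(g); cv2.circle(m,tuple(int(v) for v in px),rad,255,-1)
    k=((g>lo)&(m>0)).astype(np.uint8)
    cs,_=cv2.findContours(k,cv2.RETR_EXTERNAL,cv2.CHAIN_APPROX_NONE); q=max(cs,key=cv2.contourArea)
    return cv2.fitEllipse(cv2.convexHull(q)),q
def dark(c,px,rad,hi=45):
    g=c['image'].max(2); m=np.zeros_like(g); cv2.circle(m,tuple(int(v) for v in px),rad,255,-1)
    k=((g<hi)&(m>0)).astype(np.uint8)
    cs,_=cv2.findContours(k,cv2.RETR_EXTERNAL,cv2.CHAIN_APPROX_NONE); q=max(cs,key=cv2.contourArea)
    return cv2.minAreaRect(q),q
E
python3 - <<'E'
from h import *
c=np.load('w1.npz')
e,q=ring(c,(201,137),32); print('pulley',e, onz(c,e[0],24))
e,q=ring(c,(322,175),20); print('clip',e,cv2.boundingRect(q), cv2.minAreaRect(q))
d,q=dark(c,(322,204),14); print('lug',d,cv2.boundingRect(q))
for p in [(322,212),(322,193),(314,162),(335,164),(322,180)]: print(p,onz(c,p,12).round(1),onz(c,p,42).round(1))
E
```

```text
pulley ((200.2122039794922, 137.41258239746094), (41.932857513427734, 43.64761734008789), 143.818603515625) [ 567.39252285 -130.14131257   24.        ]
clip ((322.4774475097656, 173.9319305419922), (28.322315216064453, 42.75603103637695), 8.85715389251709) (309, 160, 28, 33) ((322.0286865234375, 176.68443298339844), (25.71215057373047, 31.596973419189453), 5.19442892074585)
lug ((321.5, 203.5), (17.0, 11.0), 90.0) (316, 195, 12, 18)
(322, 212) [ 513.7 -287.2   12. ] [ 523.  -277.9   42. ]
(322, 193) [ 536.4 -280.    12. ] [ 543.9 -271.3   42. ]
(314, 162) [ 569.5 -260.    12. ] [ 574.3 -252.9   42. ]
(335, 164) [ 573.2 -284.    12. ] [ 577.7 -275.    42. ]
(322, 180) [ 551.4 -275.2   12. ] [ 557.7 -267.    42. ]
```

```bash
python3 -m crank '[{"linear":[2.5,-1.4,-0.7],"delta_rot":[0,0,0],"fingers":0.75},{"linear":[2.5,-1.4,-0.7],"delta_rot":[0,0,0],"fingers":0.75},{"linear":[2.5,-1.4,-0.7],"delta_rot":[0,0,0],"fingers":0.75},{"linear":[2.5,-1.4,-0.6],"delta_rot":[0,0,0],"fingers":0.75},{"linear":[0,0,0],"delta_rot":[0,0,0],"fingers":0.75}]'
python3 - <<'E'
from h import *
c=shot('wrist','w2.png'); p,r=tool(); print(p,r.as_matrix().round(3))
a=np.load('w1.npz')
x=proj(c,[567.4,-130.1,24]); print(x)
e,q=ring(c,x,75); print(e,onz(c,e[0],24)); 
e0,_=ring(a,(201,137),32)
print(tri([ray(c,e[0]),ray(a,e0[0])]))
P=onz(c,e[0],24); print('tool-frame shift',r.inv().apply(P-p))
E
```

```text
time: 2.2
tool_pos: [565.6, -129.2, 148.8]
tcp_rot: [-0.627, 1.564, 2.762]
contact_force: [-0.1, 0.3, -0.1]
grip_width: 68.9
[ 566.81641571 -130.4484743   150.94144621] [[-0.003  0.244 -0.97 ]
 [ 0.001 -0.97  -0.244]
 [-1.    -0.002  0.003]]
[254.86023755 186.12334369]
((252.7573699951172, 169.99156188964844), (24.214717864990234, 45.629581451416016), 82.36116027832031) [ 579.8639603  -125.22441583   24.        ]
(array([ 563.9967916 , -126.25440064,  -23.3210487 ]), [np.float64(4.897167577007112), np.float64(4.897167577007164)])
tool-frame shift [126.90587261  -1.68948274 -14.27253015]
```

View pics/w2.png

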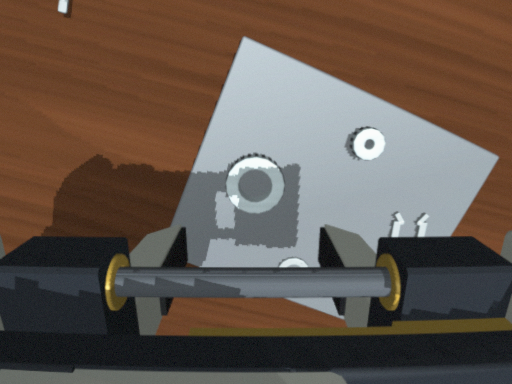

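The pulley is at about (255,184), half in the gripper's shadow, so the plain threshold failed. I'll try a circle fit instead.

Run:
```python
from h import *
c=np.load('last_wrist.npz');a=np.load('w1.npz');p,r=tool()
g=cv2.medianBlur(cv2.cvtColor(c['image'],cv2.COLOR_BGR2GRAY),3); x0,y0=205,135
h=cv2.HoughCircles(g[y0:235,x0:305],cv2.HOUGH_GRADIENT_ALT,1.5,5,param1=150,param2=0.6,minRadius=12,maxRadius=36)
print(h+np.array([x0,y0,0,0][:h.shape[2]]) if h is not None else None)
e0,_=ring(a,(201,137),32)
for hh in (h[0] if h is not None else []):
    q=(hh[0]+x0,hh[1]+y0); print(hh[2],tri([ray(c,q),ray(a,e0[0])]),onz(c,q,24),r.inv().apply(onz(c,q,24)-p))
```

```text
[[[254.5        186.          29.41935349]
  [254.5        186.          17.1364994 ]]]
29.419353 (array([ 567.08768438, -129.93388904,   22.5743816 ]), [np.float64(0.07046028696845444), np.float64(0.07046028696841848)]) [ 567.42908674 -129.79489879   24.        ] [126.9395194   -0.29274103  -1.0981848 ]
17.1365 (array([ 567.08768438, -129.93388904,   22.5743816 ]), [np.float64(0.07046028696845444), np.float64(0.07046028696841848)]) [ 567.42908674 -129.79489879   24.        ] [126.9395194   -0.29274103  -1.0981848 ]
```

Triangulated top is 22.6 mm against 24 in the text, which agrees. Now descend and grip.

```bash
python3 -m crank '[{"linear":[3,0,-0.1],"delta_rot":[0,0,0],"fingers":0.75},{"linear":[3,0,0],"delta_rot":[0,0,0],"fingers":0.75},{"linear":[3,0,0],"delta_rot":[0,0,0],"fingers":0.75},{"linear":[1.5,0,0],"delta_rot":[0,0,0],"fingers":0.75},{"linear":[0.7,0,0],"delta_rot":[0,0,0],"fingers":0.75}]'
python3 -m crank '[{"linear":[0,0,0],"delta_rot":[0,0,0],"fingers":0.75},{"linear":[0,0,0],"delta_rot":[0,0,0],"fingers":0.3},{"linear":[0,0,0],"delta_rot":[0,0,0],"fingers":0.3},{"linear":[0,0,0],"delta_rot":[0,0,0],"fingers":0.3},{"linear":[0,0,0],"delta_rot":[0,0,0],"fingers":0.3}]'
```

```text
time: 2.75
tool_pos: [569.0, -131.6, 39.8]
tcp_rot: [1.711, 1.57, -1.186]
contact_force: [1.2, 1.2, 0.2]
grip_width: 69.2
time: 3.25
tool_pos: [569.6, -130.2, 40.8]
tcp_rot: [2.439, 1.569, -0.455]
contact_force: [-1.5, 0.2, 5.9]
grip_width: 47.3
```

```bash
python3 -m crank '[{"linear":[-1,0,0],"delta_rot":[0,0,0],"fingers":0.3},{"linear":[-3,0,0],"delta_rot":[0,0,0],"fingers":0.3},{"linear":[-4,0,0],"delta_rot":[0,0,0],"fingers":0.3},{"linear":[-4,0,0],"delta_rot":[0,0,0],"fingers":0.3},{"linear":[-3,0,0],"delta_rot":[0,0,0],"fingers":0.3}]'
python3 -m crank '[{"linear":[0,-4.5,-0.6],"delta_rot":[0,0,0],"fingers":0.3},{"linear":[0,-4.5,-0.6],"delta_rot":[0,0,0],"fingers":0.3},{"linear":[0,-4.5,-0.6],"delta_rot":[0,0,0],"fingers":0.3},{"linear":[0,-4.5,-0.6],"delta_rot":[0,0,0],"fingers":0.3},{"linear":[0,-4.5,-0.6],"delta_rot":[0,0,0],"fingers":0.3}]'
python3 -m crank '[{"linear":[0,0,0],"delta_rot":[0,0,0],"fingers":0.3},{"linear":[0,0,0],"delta_rot":[0,0,0],"fingers":0.3},{"linear":[0,0,0],"delta_rot":[0,0,0],"fingers":0.3},{"linear":[0,0,0],"delta_rot":[0,0,0],"fingers":0.3},{"linear":[0,0,0],"delta_rot":[0,0,0],"fingers":0.3}]'
python3 - <<'E'
from h import *
c=shot('wrist','w3.png'); p,r=tool(); print(p,r.as_matrix().round(3),bot.get_obs()['contact_force'])
E
cp last_wrist.npz w3.npz
```

```text
time: 3.75
tool_pos: [569.3, -130.0, 192.9]
tcp_rot: [2.513, 1.568, -0.382]
contact_force: [0.4, 0.2, -2.1]
grip_width: 47.1
time: 4.25
tool_pos: [542.5, 97.3, 190.3]
tcp_rot: [2.731, 1.571, -0.164]
contact_force: [0.7, 0.6, -1.3]
grip_width: 46.9
time: 4.75
tool_pos: [543.3, 94.3, 189.7]
tcp_rot: [0.971, 1.571, -1.926]
contact_force: [0.2, 0.5, -1.0]
grip_width: 47.2
[543.2986755   94.46152772 189.67502015] [[-0.     0.243 -0.97 ]
 [-0.    -0.97  -0.243]
 [-1.     0.     0.   ]] [-0.28888917  0.57863585 -2.08088295]
```

View pics/w3.png

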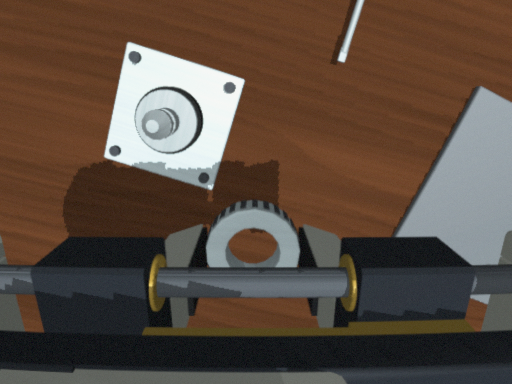

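Spindle: flange at about (168,120), tip cap (153,126). The pulley is held with its top ring at about (253,247).

```bash
cat >> h.py <<'E'
def circ(c,x0,y0,x1,y1,rmin,rmax,p2=0.6,p1=150):
    g=cv2.medianBlur(cv2.cvtColor(c['image'],cv2.COLOR_BGR2GRAY),3)[y0:y1,x0:x1]
    h=cv2.HoughCircles(g,cv2.HOUGH_GRADIENT_ALT,1.5,3,param1=p1,param2=p2,minRadius=rmin,maxRadius=rmax)
    return [] if h is None else [(v[0]+x0,v[1]+y0,v[2]) for v in h[0]]
E
python3 - <<'E'
from h import *
c=np.load('w3.npz');p,r=tool();a=np.load('last_scene.npz');b=np.load('last_side.npz')
for v in circ(c,120,75,220,165,22,40,0.4): print('flange',v,onz(c,v[:2],30))
for v in circ(c,135,100,190,145,3,14,0.4,100): print('tip',v,onz(c,v[:2],71))
for v in circ(c,200,190,310,268,18,55,0.3): print('pulley',v,r.inv().apply(onz(c,v[:2],p[2]-15)-p))
print('bore center at TCP expected px',proj(c,p-[0,0,15]),proj(c,p-[0,0,31]))
print(proj(c,[575.9,177.8,71]),proj(c,[575.9,177.8,30]))
E
```

```text
flange (np.float32(169.5), np.float32(120.0), np.float32(31.689104)) [576.09834943 176.50022535  30.        ]
flange (np.float32(159.0), np.float32(136.5), np.float32(27.25607)) [559.82323826 182.97646324  30.        ]
tip (np.float32(151.5), np.float32(125.5), np.float32(8.838599)) [574.65503961 179.96324788  71.        ]
pulley (np.float32(258.5), np.float32(235.0), np.float32(30.756516)) [14.9990667   2.98998157 -9.44027322]
pulley (np.float32(249.5), np.float32(236.5), np.float32(30.634264)) [14.99862364 -1.32113974 -8.65874567]
pulley (np.float32(240.5), np.float32(236.5), np.float32(31.329668)) [14.99807097 -5.63652118 -8.65935166]
pulley (np.float32(270.5), np.float32(242.5), np.float32(29.991539)) [15.00036183  8.79878765 -5.48676182]
pulley (np.float32(236.0), np.float32(242.5), np.float32(29.834316)) [14.99822933 -7.84370333 -5.4969848 ]
pulley (np.float32(255.5), np.float32(253.0), np.float32(25.994293)) [15.0002204   1.57524041  0.13209878]
pulley (np.float32(279.5), np.float32(242.5), np.float32(24.516151)) [15.00091939 13.14342327 -5.47801395]
pulley (np.float32(258.5), np.float32(248.5), np.float32(20.378576)) [15.00006783  3.02550201 -2.2936928 ]
bore center at TCP expected px [252.26440519 252.75427757] [252.27833084 238.72424955]
[154.60602859 124.55353227] [167.98929015 119.86675522]
```

```bash
python3 -m crank '[{"linear":[0,-3.5,-2.5],"delta_rot":[0,0,0],"fingers":0.3},{"linear":[0,-3.5,-2.4],"delta_rot":[0,0,0],"fingers":0.3},{"linear":[2.5,-0.3,-0.2],"delta_rot":[0,0,0],"fingers":0.3},{"linear":[2.5,0,0],"delta_rot":[0,0,0],"fingers":0.3},{"linear":[2.5,0,0],"delta_rot":[0,0,0],"fingers":0.3}]'
python3 -m crank '[{"linear":[0,0,0],"delta_rot":[0,0,0],"fingers":0.3},{"linear":[0,0,0],"delta_rot":[0,0,0],"fingers":0.3},{"linear":[0,0,0],"delta_rot":[0,0,0],"fingers":0.3},{"linear":[0,0,0],"delta_rot":[0,0,0],"fingers":0.3},{"linear":[0,0,0],"delta_rot":[0,0,0],"fingers":0.3}]'
python3 - <<'E'
from h import *
c=shot('wrist'); b=shot('side'); p,r=tool(); print(p,bot.get_obs()['contact_force'],p+r.apply([0,0,0]))
x=proj(b,[575,178,75]).astype(int); print(x)
i=b['image'][max(0,x[1]-50):x[1]+50,x[0]-60:x[0]+60]
j=c['image'][150:290,160:350]
cv2.imwrite('pics/m4.png',np.hstack([cv2.resize(i,(360,300),interpolation=2),cv2.resize(j,(407,300),interpolation=2)]))
E
```

```text
time: 5.3
tool_pos: [574.9, 178.7, 113.7]
tcp_rot: [2.423, 1.571, -0.471]
contact_force: [1.0, -0.3, -1.3]
grip_width: 47.0
time: 5.8
tool_pos: [575.3, 178.8, 115.9]
tcp_rot: [3.032, 1.569, 0.137]
contact_force: [0.1, 0.7, -0.8]
grip_width: 47.1
[575.00469695 178.79142545 115.39338849] [ 0.24334858 -0.10491865 -0.93681797] [575.00469695 178.79142545 115.39338849]
[231 229]
```

View pics/m4.png

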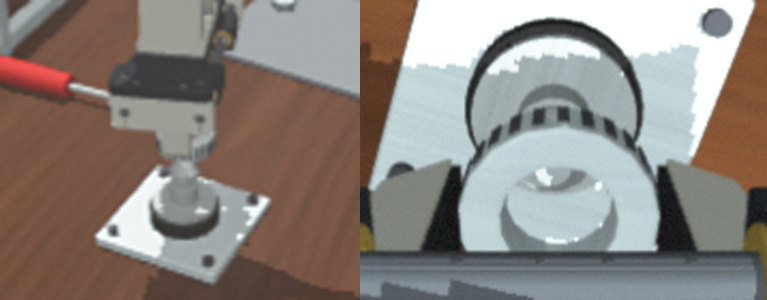

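The wrist view shows the spindle flange and tip in line with the bore (columns 556 and 558), and the side view agrees. Lowering now.

```bash
python3 -m crank '[{"linear":[0.7,0,0],"delta_rot":[0,0,0],"fingers":0.3},{"linear":[0.7,0,0],"delta_rot":[0,0,0],"fingers":0.3},{"linear":[0.7,0,0],"delta_rot":[0,0,0],"fingers":0.3},{"linear":[0.7,0,0],"delta_rot":[0,0,0],"fingers":0.3},{"linear":[0,0,0],"delta_rot":[0,0,0],"fingers":0.3}]'
python3 -m crank '[{"linear":[0.4,0,0],"delta_rot":[0,0,0],"fingers":0.3},{"linear":[0.4,0,0],"delta_rot":[0,0,0],"fingers":0.3},{"linear":[0.4,0,0],"delta_rot":[0,0,0],"fingers":0.3},{"linear":[0,0,0],"delta_rot":[0,0,0],"fingers":0.3},{"linear":[0,0,0],"delta_rot":[0,0,0],"fingers":0.3}]'
```

```text
time: 6.4
tool_pos: [574.3, 178.8, 85.2]
tcp_rot: [-0.132, 1.569, -3.027]
contact_force: [0.7, 1.0, -2.1]
grip_width: 47.0
time: 6.9
tool_pos: [574.7, 178.8, 74.6]
tcp_rot: [0.101, 1.571, -2.794]
contact_force: [1.0, 0.1, -1.8]
grip_width: 47.1
```

```bash
python3 -m crank '[{"linear":[0.3,0,0],"delta_rot":[0,0,0],"fingers":0.3},{"linear":[0.3,0,0],"delta_rot":[0,0,0],"fingers":0.3},{"linear":[0.3,0,0],"delta_rot":[0,0,0],"fingers":0.3},{"linear":[0.2,0,0],"delta_rot":[0,0,0],"fingers":0.3},{"linear":[0,0,0],"delta_rot":[0,0,0],"fingers":0.3}]'
python3 -m crank '[{"linear":[0.1,0,0],"delta_rot":[0,0,0],"fingers":0.3},{"linear":[0,0,0],"delta_rot":[0,0,0],"fingers":0.3},{"linear":[0,0,0],"delta_rot":[0,0,0],"fingers":0.3},{"linear":[0,0,0],"delta_rot":[0,0,0],"fingers":0.3},{"linear":[0,0,0],"delta_rot":[0,0,0],"fingers":0.3}]'
```

```text
time: 7.4
tool_pos: [574.6, 178.8, 63.3]
tcp_rot: [0.041, 1.57, -2.854]
contact_force: [1.4, 1.3, -1.5]
grip_width: 46.9
time: 7.9
tool_pos: [574.8, 178.8, 62.8]
tcp_rot: [2.771, 1.571, -0.124]
contact_force: [0.6, 1.5, 1.6]
grip_width: 46.5
```

```bash
python3 -m crank '[{"linear":[0,0,0],"delta_rot":[0,0,0],"fingers":0.7},{"linear":[0,0,0],"delta_rot":[0,0,0],"fingers":0.7},{"linear":[0,0,0],"delta_rot":[0,0,0],"fingers":0.7},{"linear":[-1,0,0],"delta_rot":[0,0,0],"fingers":0.7},{"linear":[-3,0,0],"delta_rot":[0,0,0],"fingers":0.7}]'
python3 -m crank '[{"linear":[-4,0,0],"delta_rot":[0,0,0],"fingers":0.7},{"linear":[-2.8,0,1.8],"delta_rot":[0,0,0],"fingers":0.7},{"linear":[0,0,3],"delta_rot":[0,0,0],"fingers":0.7},{"linear":[0,0,0],"delta_rot":[0,0,0],"fingers":0.7},{"linear":[0,0,0],"delta_rot":[0,0,0],"fingers":0.7}]'
python3 - <<'E'
from h import *
c=shot('wrist','w5.png'); b=shot('side'); p,r=tool(); print(p,proj(c,[575.5,178,71]),proj(c,[575.5,178,46]))
x=proj(b,[575,178,50]).astype(int)
i=b['image'][x[1]-40:x[1]+40,x[0]-50:x[0]+50]
cv2.imwrite('pics/m5.png',np.hstack([cv2.resize(c['image'],(480,360)),cv2.resize(i,(320,256),interpolation=2)[[*range(256)]+[255]*104]]))
np.savez('w5.npz',**c)
E
```

```text
time: 8.4
tool_pos: [572.9, 178.4, 100.9]
tcp_rot: [-0.047, 1.565, -2.941]
contact_force: [-0.1, 0.8, 0.3]
grip_width: 64.2
time: 8.9
tool_pos: [528.3, 167.1, 171.6]
tcp_rot: [2.955, 1.569, 0.06]
contact_force: [-0.4, 0.2, 0.1]
grip_width: 64.3
[529.01538597 167.1724342  170.87773367] [253.86352796 131.86651701] [253.72595567 128.02030671]
```

View pics/m5.png

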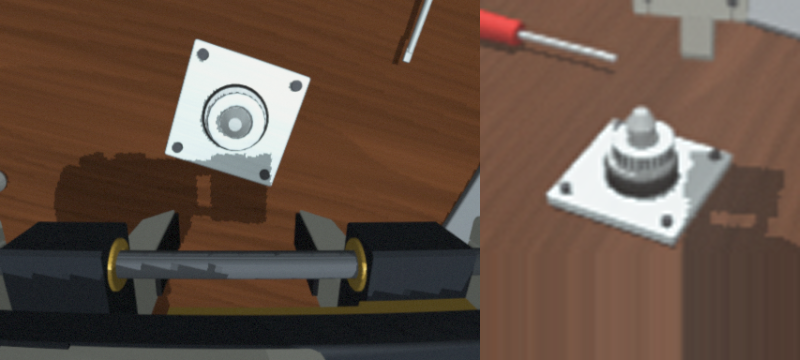

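The pulley sits flat on the flange around the spindle (side view), tip at about (251,132) in the full image. Next I'll refine the spindle position and plan the clip pick.

Run:
```python
from h import *
c=np.load('w5.npz');a=np.load('w3.npz');p,r=tool()
for v in circ(c,210,85,295,170,4,45,0.4,100): print(v,*[onz(c,v[:2],z).round(1) for z in(71,46,30)])
g=c['image'].max(2)[112:150,232:272]; k=(g>200).astype(np.uint8)
n,l,s,ce=cv2.connectedComponentsWithStats(k); print([(s[i,4],ce[i]+[232,112]) for i in range(1,n) if s[i,4]>15])
print(tri([ray(c,(250.7,132.3)),ray(a,(151.5,125.5))]))
w=np.load('w1.npz'); d,q=dark(w,(322,204),14); m=q[:,0]
print(m[m[:,1]>=m[:,1].max()-1].T, m[m[:,1]<=m[:,1].min()+1].T, r.inv().apply(np.array([535,-278,200])-p))
```

```text
(np.float32(250.5), np.float32(127.0), np.float32(33.39792)) [578.2 181.1  71. ] [575.6 180.6  46. ] [574.  180.3  30. ]
(np.float32(243.0), np.float32(110.5), np.float32(23.103285)) [587.8 188.7  71. ] [586.3 189.1  46. ] [585.3 189.3  30. ]
(np.float32(250.5), np.float32(127.0), np.float32(17.470348)) [578.2 181.1  71. ] [575.6 180.6  46. ] [574.  180.3  30. ]
(np.float32(238.5), np.float32(110.5), np.float32(15.319584)) [587.  191.7  71. ] [585.5 192.4  46. ] [584.4 192.8  30. ]
[(np.int32(90), array([237.18888889, 115.11111111])), (np.int32(356), array([258.09269663, 135.9747191 ])), (np.int32(141), array([250.24113475, 132.07801418]))]
(array([574.62311104, 180.04457247,  70.70745024]), [np.float64(0.017589086732637), np.float64(0.017589086732536292)])
[[320 320 321 322 323 324 325 326 326]
 [211 212 212 212 212 212 212 212 211]] [[317 317 324 323 322 321 320 319 318]
 [195 196 196 195 195 195 195 195 195]] [-29.12757798 433.1595032  102.89240574]
```

```bash
python3 -m crank '[{"linear":[0,4.5,1.6],"delta_rot":[0,0,0],"fingers":0.7},{"linear":[0,4.5,1.6],"delta_rot":[0,0,0],"fingers":0.7},{"linear":[0,4.5,1.6],"delta_rot":[0,0,0],"fingers":0.5},{"linear":[0,4.5,1.6],"delta_rot":[0,0,0],"fingers":0.5},{"linear":[0,4.5,1.6],"delta_rot":[0,0,0],"fingers":0.5}]'
python3 -m crank '[{"linear":[0,4.5,1.6],"delta_rot":[0,0,0],"fingers":0.5},{"linear":[0,4.5,1.6],"delta_rot":[0,0,0],"fingers":0.5},{"linear":[0,4.5,1.6],"delta_rot":[0,0,0],"fingers":0.5},{"linear":[0,4.5,1.6],"delta_rot":[0,0,0],"fingers":0.5},{"linear":[0,0,0],"delta_rot":[0,0,0],"fingers":0.5}]'
python3 -m crank '[{"linear":[0,0,0],"delta_rot":[0,0,0],"fingers":0.5},{"linear":[0,0,0],"delta_rot":[0,0,0],"fingers":0.5},{"linear":[0,0,0],"delta_rot":[0,0,0],"fingers":0.5},{"linear":[0,0,0],"delta_rot":[0,0,0],"fingers":0.5},{"linear":[0,0,0],"delta_rot":[0,0,0],"fingers":0.5}]'
python3 - <<'E'
from h import *
c=shot('wrist','w6.png');p,r=tool(); print(p,r.as_matrix().round(3)); np.savez('w6.npz',**c)
x=proj(c,[545,-277,20]).astype(int); x=np.clip(x,[100,75],[412,309]); print(x)
cv2.imwrite('pics/m6.png',cv2.resize(c['image'][x[1]-75:x[1]+75,x[0]-100:x[0]+100],(800,600),interpolation=2))
E
```

```text
time: 9.5
tool_pos: [506.0, -72.7, 170.4]
tcp_rot: [2.004, 1.571, -0.891]
contact_force: [1.4, -0.5, 0.3]
grip_width: 47.7
time: 10.0
tool_pos: [487.4, -266.9, 170.2]
tcp_rot: [1.601, 1.568, -1.299]
contact_force: [0.3, 0.5, -1.1]
grip_width: 45.9
time: 10.5
tool_pos: [487.8, -260.0, 170.9]
tcp_rot: [2.092, 1.571, -0.801]
contact_force: [0.2, 0.0, 0.1]
grip_width: 45.8
[ 487.75557919 -260.17076711  170.86094704] [[ 0.     0.245 -0.969]
 [-0.    -0.969 -0.245]
 [-1.     0.    -0.   ]]
[288 121]
```

View pics/m6.png

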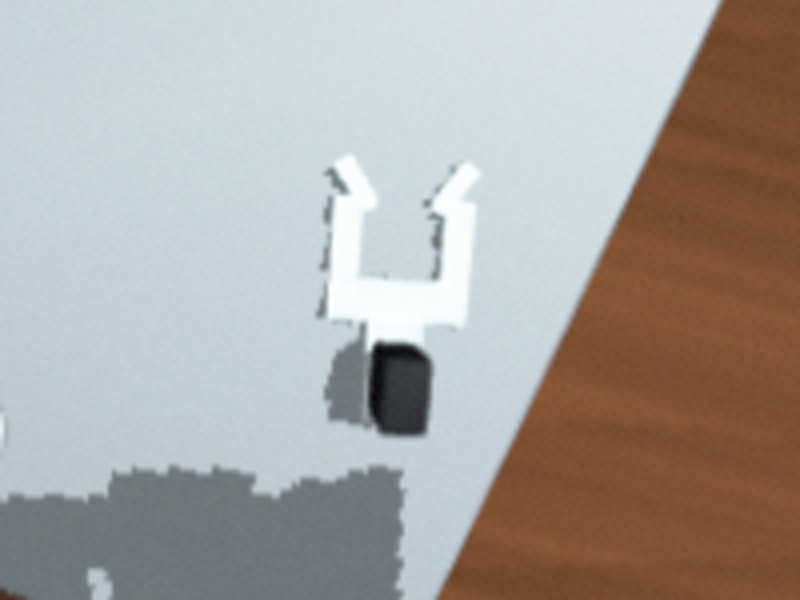

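The clip is clear here. In crop pixels (÷4, +[188,46]), the C's back corners are (328,318) and (465,326), arm shoulders (333,197) and (475,203), mouth tips (345,155) and (472,165). The lug top spans about (384..432, 345..435).

Run:
```python
from h import *
c=np.load('w6.npz');p,r=tool()
f=lambda x,y,z:onz(c,(x/4+188-.4,y/4+46-.4),z)
bl,br,tl,tr,ml,mr=[f(x,y,12) for x,y in[(328,318),(465,326),(333,197),(475,203),(345,155),(472,165)]]
print('w',np.linalg.norm(bl-br),np.linalg.norm(tl-tr),'mouth',np.linalg.norm(ml-mr))
d=(tl+tr-bl-br)/2; print('L',np.linalg.norm(d)); n=br-bl
print('heading deg arms',np.degrees(np.arctan2(d[1],d[0])),'back',np.degrees(np.arctan2(n[1],n[0]))+90, 'tool -z',np.degrees(np.arctan2(-r.as_matrix()[1,2],-r.as_matrix()[0,2])))
h=np.radians((np.degrees(np.arctan2(d[1],d[0]))+np.degrees(np.arctan2(n[1],n[0]))+90)/2); u=np.array([np.cos(h),np.sin(h),0])
back=(bl+br)/2
lugtop=f(407.5,388,42); print('lugtop',lugtop,'back',back,'lug from back',back-15*u,'rel',[(lugtop-back)@u])
w=np.load('w1.npz')
print('w1 back->lug pix tri:',tri([ray(c,(407.5/4+187.6,390/4+45.6)),ray(w,(322,204))]))
print('shift tool',r.inv().apply(lugtop-p))
```

```text
w 29.733882694602674 30.08274873067562 mouth 26.7893832930002
L 25.601866286068066
heading deg arms 12.171493256687775 back 11.028772036206831 tool -z 14.207796563926939
lugtop [ 530.42737709 -279.14185461   42.        ] back [ 540.07361473 -277.299993     12.        ] lug from back [ 525.37999297 -280.31619583   12.        ] rel [np.float64(-9.819573027465857)]
w1 back->lug pix tri: (array([ 527.21873216, -281.31842513,   23.43001002]), [np.float64(0.8773151361246477), np.float64(0.877315136124499)])
shift tool [128.87081861  28.83523239 -36.69836033]
```

```bash
python3 -m crank '[{"linear":[2,1.4,-1.7],"delta_rot":[0,0,0],"fingers":0.5},{"linear":[3,1.5,-1.75],"delta_rot":[0,0,0],"fingers":0.5},{"linear":[2,0,0],"delta_rot":[2.6,0,0],"fingers":0.5},{"linear":[0,0,0],"delta_rot":[0,0,0],"fingers":0.5},{"linear":[0,0,0],"delta_rot":[0,0,0],"fingers":0.5}]'
python3 - <<'E'
from h import *
c=shot('wrist');p,r=tool(); print(p,r.as_matrix().round(3)); np.savez('w7.npz',**c)
cv2.imwrite('pics/m7.png',cv2.resize(c['image'][130:300,150:376],(798,600),interpolation=2))
print(proj(c,p-[0,0,58]))
E
```

```text
time: 11.05
tool_pos: [528.0, -280.2, 101.0]
tcp_rot: [-0.71, 1.57, 2.634]
contact_force: [-0.3, 0.2, 1.1]
grip_width: 46.3
[ 528.3763408  -280.58201148  101.84816485] [[ 0.001  0.201 -0.98 ]
 [-0.001 -0.98  -0.201]
 [-1.     0.001 -0.001]]
[253.20072991 219.84702821]
```

View pics/m7.png

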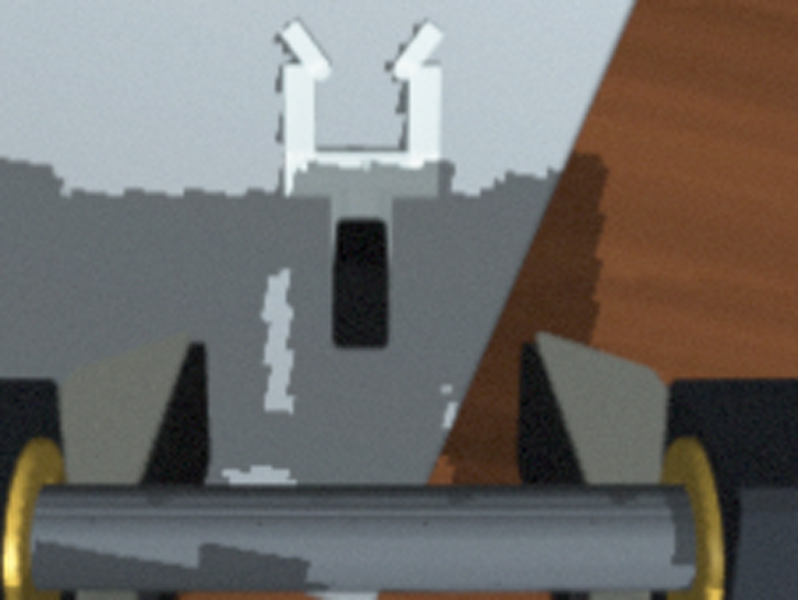

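The lug is straight and centred between the fingers (column 361 of the crop). I'll check the fore-aft offset.

Run:
```python
from h import *
c=np.load('w7.npz');p,r=tool();k=600/170
for n,x,y,z,cx in[('lug rear top',360,347,42,-38),('lug front base',361,219,12,-22),('mouth',362,25,12,16.5),('nose',362,75,12,7),('backstop',361,149,12,-9)]:
    q=r.inv().apply(onz(c,(x/k+150-.4,y/k+130-.4),z)-p); print(n,q.round(1),'origin tool z (neg=ahead):',(q[2]+cx).round(1),'lug centre z',(q[2]+cx+30).round(1))
```

```text
lug rear top [59.8 -1.   6.2] origin tool z (neg=ahead): -31.8 lug centre z -1.8
lug front base [89.9 -1.  -8.1] origin tool z (neg=ahead): -30.1 lug centre z -0.1
mouth [ 89.9  -0.7 -46.1] origin tool z (neg=ahead): -29.6 lug centre z 0.4
nose [ 89.9  -0.7 -36.6] origin tool z (neg=ahead): -29.6 lug centre z 0.4
backstop [ 89.9  -0.9 -22.2] origin tool z (neg=ahead): -31.2 lug centre z -1.2
```

```bash
python3 -m crank '[{"linear":[2,-0.1,0],"delta_rot":[0,0,0],"fingers":0.5},{"linear":[2,0,0],"delta_rot":[0,0,0],"fingers":0.5},{"linear":[1.5,0,0],"delta_rot":[0,0,0],"fingers":0.5},{"linear":[0.6,0,0],"delta_rot":[0,0,0],"fingers":0.5},{"linear":[0,0,0],"delta_rot":[0,0,0],"fingers":0.5}]'
python3 -m crank '[{"linear":[0,0,0],"delta_rot":[0,0,0],"fingers":0},{"linear":[0,0,0],"delta_rot":[0,0,0],"fingers":0},{"linear":[0,0,0],"delta_rot":[0,0,0],"fingers":0},{"linear":[0,0,0],"delta_rot":[0,0,0],"fingers":0},{"linear":[0,0,0],"delta_rot":[0,0,0],"fingers":0}]'
```

```text
time: 11.6
tool_pos: [527.9, -279.6, 40.3]
tcp_rot: [2.198, 1.57, -0.742]
contact_force: [0.2, 0.7, 0.5]
grip_width: 45.8
time: 12.1
tool_pos: [527.9, -279.6, 40.0]
tcp_rot: [2.135, 1.57, -0.805]
contact_force: [0.3, 0.0, -0.3]
grip_width: 10.5
```

```bash
python3 -m crank '[{"linear":[-1,0,0],"delta_rot":[0,0,0],"fingers":0},{"linear":[-3,0,0],"delta_rot":[0,0,0],"fingers":0},{"linear":[-4,0,0],"delta_rot":[0,0,0],"fingers":0},{"linear":[-2,-2,0],"delta_rot":[0,0,0],"fingers":0},{"linear":[0,-4.3,-0.7],"delta_rot":[0,0,0],"fingers":0}]'
python3 -m crank '[{"linear":[0,-4.5,-0.7],"delta_rot":[0,0,0],"fingers":0},{"linear":[0,-4.5,-0.7],"delta_rot":[0,0,0],"fingers":0},{"linear":[0,-4.5,-0.7],"delta_rot":[0,0,0],"fingers":0},{"linear":[0,-4.5,-0.7],"delta_rot":[0,0,0],"fingers":0},{"linear":[0,-4.5,-0.7],"delta_rot":[0,0,0],"fingers":0}]'
python3 -m crank '[{"linear":[0,-4.5,-0.7],"delta_rot":[0,0,0],"fingers":0},{"linear":[0,-4.5,-0.8],"delta_rot":[0,0,0],"fingers":0},{"linear":[0,-4.5,-0.8],"delta_rot":[0,0,0],"fingers":0},{"linear":[0,-1.8,-1],"delta_rot":[0,0,0],"fingers":0},{"linear":[2,0,0],"delta_rot":[0,0,0],"fingers":0}]'
python3 -m crank '[{"linear":[0,0,0],"delta_rot":[0,0,0],"fingers":0},{"linear":[0,0,0],"delta_rot":[0,0,0],"fingers":0},{"linear":[0,0,0],"delta_rot":[0,0,0],"fingers":0},{"linear":[0,0,0],"delta_rot":[0,0,0],"fingers":0},{"linear":[0,0,0],"delta_rot":[0,0,0],"fingers":0}]'
python3 - <<'E'
from h import *
c=shot('wrist');p,r=tool(); print(p,r.as_matrix().round(3)); np.savez('w8.npz',**c)
cv2.imwrite('pics/m8.png',cv2.resize(c['image'][90:260,140:366],(798,600),interpolation=2))
print('shift of clip origin (30.3 ahead) to axis, tool',r.inv().apply(np.array([575,180.2,79.2])-p)+[0,0,30.3])
E
```

```text
time: 12.6
tool_pos: [523.9, -219.3, 144.0]
tcp_rot: [2.34, 1.562, -0.603]
contact_force: [1.3, 1.3, -0.5]
grip_width: 9.7
time: 13.1
tool_pos: [511.2, 12.8, 140.5]
tcp_rot: [2.749, 1.57, -0.192]
contact_force: [1.1, 0.6, -0.3]
grip_width: 9.7
time: 13.6
tool_pos: [515.1, 171.0, 122.5]
tcp_rot: [-3.107, 1.563, 0.24]
contact_force: [0.7, -0.3, 0.7]
grip_width: 9.8
time: 14.1
tool_pos: [513.4, 167.2, 120.3]
tcp_rot: [3.022, 1.57, 0.081]
contact_force: [-0.3, -0.1, -0.7]
grip_width: 9.8
[513.34992962 167.20820059 120.16073702] [[ 0.001  0.199 -0.98 ]
 [ 0.    -0.98  -0.199]
 [-1.     0.    -0.001]]
shift of clip origin (30.3 ahead) to axis, tool [ 41.00501103  -0.44279005 -32.67374862]
```

View pics/m8.png

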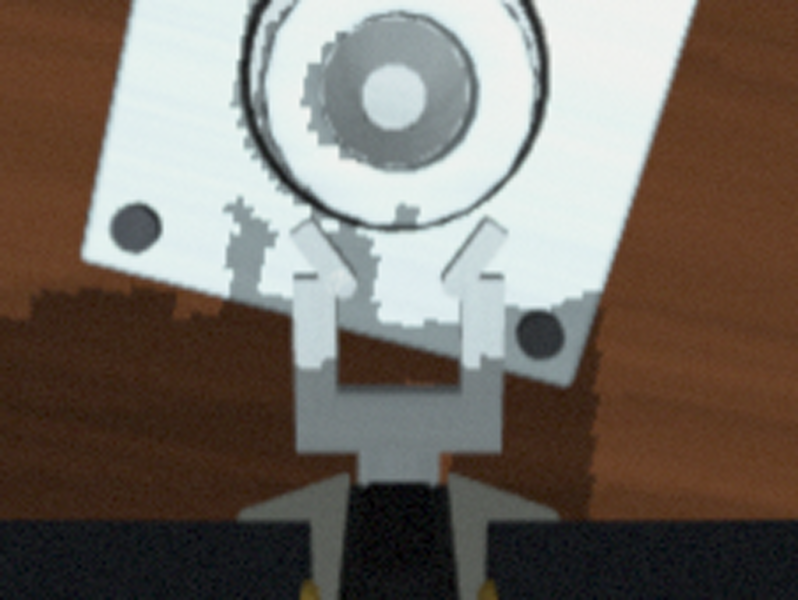

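Clip mouth centre is at column 399, spindle head circle at (400,91), so they line up. I'll back off 4 mm and lower to groove height.

```bash
python3 -m crank '[{"linear":[0,0,0.4],"delta_rot":[0,0,0],"fingers":0},{"linear":[1.5,0,0],"delta_rot":[0,0,0],"fingers":0},{"linear":[1.5,0,0],"delta_rot":[0,0,0],"fingers":0},{"linear":[1.1,0,0],"delta_rot":[0,0,0],"fingers":0},{"linear":[0,0,0],"delta_rot":[0,0,0],"fingers":0}]'
python3 -m crank '[{"linear":[0,0,0],"delta_rot":[0,0,0],"fingers":0},{"linear":[0,0,0],"delta_rot":[0,0,0],"fingers":0},{"linear":[0,0,0],"delta_rot":[0,0,0],"fingers":0},{"linear":[0,0,0],"delta_rot":[0,0,0],"fingers":0},{"linear":[0,0,0],"delta_rot":[0,0,0],"fingers":0}]'
python3 - <<'E'
from h import *
p,r=tool(); print(p,bot.get_obs()['contact_force'],'shift',r.inv().apply(np.array([575,180.2,79.2])-p)+[0,0,30.3])
E
```

```text
time: 14.65
tool_pos: [508.6, 166.6, 77.7]
tcp_rot: [0.038, 1.569, -2.903]
contact_force: [-0.2, -0.7, -0.3]
grip_width: 9.8
time: 15.15
tool_pos: [509.3, 166.8, 78.9]
tcp_rot: [2.896, 1.57, -0.045]
contact_force: [0.3, 0.0, -0.9]
grip_width: 9.8
[509.28233814 166.77151251  78.91383396] [ 0.27977288  0.0018576  -0.8885784 ] shift [-2.58787049e-01 -6.94778656e-03 -3.67757052e+01]
```

```bash
python3 -m crank '[{"linear":[0,0,-0.5],"delta_rot":[0,0,0],"fingers":0},{"linear":[0,0,-0.5],"delta_rot":[0,0,0],"fingers":0},{"linear":[0,0,-0.5],"delta_rot":[0,0,0],"fingers":0},{"linear":[0,0,0],"delta_rot":[0,0,0],"fingers":0},{"linear":[0,0,0],"delta_rot":[0,0,0],"fingers":0}]'
python3 -m crank '[{"linear":[0,0,-0.1],"delta_rot":[0,0,0],"fingers":0},{"linear":[0,0,-0.1],"delta_rot":[0,0,0],"fingers":0},{"linear":[0,0,-0.1],"delta_rot":[0,0,0],"fingers":0},{"linear":[0,0,-0.1],"delta_rot":[0,0,0],"fingers":0},{"linear":[0,0,-0.1],"delta_rot":[0,0,0],"fingers":0}]'
```

```text
time: 15.65
tool_pos: [523.9, 169.7, 78.5]
tcp_rot: [0.259, 1.57, -2.681]
contact_force: [-0.5, -0.8, -0.3]
grip_width: 9.9
time: 16.15
tool_pos: [528.9, 170.8, 78.7]
tcp_rot: [1.972, 1.571, -0.968]
contact_force: [-0.2, 0.6, -0.3]
grip_width: 9.6
```

```bash
for i in 1 2; do python3 -m crank '[{"linear":[0,0,-0.1],"delta_rot":[0,0,0],"fingers":0},{"linear":[0,0,-0.1],"delta_rot":[0,0,0],"fingers":0},{"linear":[0,0,-0.1],"delta_rot":[0,0,0],"fingers":0},{"linear":[0,0,-0.1],"delta_rot":[0,0,0],"fingers":0},{"linear":[0,0,-0.1],"delta_rot":[0,0,0],"fingers":0}]'; done
```

```text
time: 16.65
tool_pos: [533.2, 171.7, 78.5]
tcp_rot: [0.052, 1.569, -2.888]
contact_force: [-3.2, -0.1, -0.9]
grip_width: 9.6
time: 17.15
tool_pos: [537.5, 172.6, 78.2]
tcp_rot: [0.013, 1.568, -2.927]
contact_force: [-6.8, -1.2, 0.8]
grip_width: 9.8
```

```bash
for i in 1 2; do python3 -m crank '[{"linear":[0,0,-0.1],"delta_rot":[0,0,0],"fingers":0},{"linear":[0,0,-0.1],"delta_rot":[0,0,0],"fingers":0},{"linear":[0,0,-0.1],"delta_rot":[0,0,0],"fingers":0},{"linear":[0,0,0],"delta_rot":[0,0,0],"fingers":0},{"linear":[0,0,0],"delta_rot":[0,0,0],"fingers":0}]'; done
```

```text
time: 17.65
tool_pos: [539.7, 173.1, 78.0]
tcp_rot: [0.007, 1.566, -2.933]
contact_force: [-8.4, -1.7, 1.1]
grip_width: 9.7
time: 18.15
tool_pos: [542.3, 173.6, 78.0]
tcp_rot: [0.0, 1.565, -2.939]
contact_force: [-9.7, -2.0, 2.0]
grip_width: 10.0
```

```bash
for i in 1 2; do python3 -m crank '[{"linear":[0,0,-0.1],"delta_rot":[0,0,0],"fingers":0},{"linear":[0,0,-0.1],"delta_rot":[0,0,0],"fingers":0},{"linear":[0,0,0],"delta_rot":[0,0,0],"fingers":0},{"linear":[0,0,0],"delta_rot":[0,0,0],"fingers":0},{"linear":[0,0,0],"delta_rot":[0,0,0],"fingers":0}]'; done
```

```text
time: 18.65
tool_pos: [546.7, 174.4, 78.7]
tcp_rot: [2.977, 1.57, 0.036]
contact_force: [-2.1, -0.8, -1.2]
grip_width: 9.8
time: 19.15
tool_pos: [548.2, 174.7, 78.7]
tcp_rot: [0.354, 1.57, -2.586]
contact_force: [-2.9, -0.3, 0.2]
grip_width: 9.6
```

The force dropped from about 10 N to 2 N, which is the snap. A bit more push will confirm it is on the back stop.

```bash
python3 -m crank '[{"linear":[0,0,-0.1],"delta_rot":[0,0,0],"fingers":0},{"linear":[0,0,-0.1],"delta_rot":[0,0,0],"fingers":0},{"linear":[0,0,-0.1],"delta_rot":[0,0,0],"fingers":0},{"linear":[0,0,-0.1],"delta_rot":[0,0,0],"fingers":0},{"linear":[0,0,0],"delta_rot":[0,0,0],"fingers":0}]'
python3 -m crank '[{"linear":[0,0,0.1],"delta_rot":[0,0,0],"fingers":0},{"linear":[0,0,0.2],"delta_rot":[0,0,0],"fingers":0},{"linear":[0,0,0.2],"delta_rot":[0,0,0],"fingers":0},{"linear":[0,0,0.1],"delta_rot":[0,0,0],"fingers":0},{"linear":[0,0,0],"delta_rot":[0,0,0],"fingers":0}]'
```

```text
time: 19.65
tool_pos: [551.6, 175.4, 78.6]
tcp_rot: [0.036, 1.569, -2.904]
contact_force: [-6.5, -1.9, 2.7]
grip_width: 9.7
time: 20.15
tool_pos: [546.8, 174.4, 78.8]
tcp_rot: [3.031, 1.57, 0.091]
contact_force: [-1.1, -1.2, -1.1]
grip_width: 9.7
```

Force rises about 1.1 N/mm (mount stiffness), so it's seated. Now release gently and rise.

```bash
python3 -m crank '[{"linear":[0,0,0],"delta_rot":[0,0,0],"fingers":0.4},{"linear":[0,0,0],"delta_rot":[0,0,0],"fingers":0.4},{"linear":[0,0,0],"delta_rot":[0,0,0],"fingers":0.4},{"linear":[0,0,0],"delta_rot":[0,0,0],"fingers":0.4},{"linear":[0,0,0],"delta_rot":[0,0,0],"fingers":0.4}]'
python3 -m crank '[{"linear":[-2,0,0],"delta_rot":[0,0,0],"fingers":0.4},{"linear":[-3,0,0],"delta_rot":[0,0,0],"fingers":0.4},{"linear":[-4,0,2],"delta_rot":[0,0,0],"fingers":0.4},{"linear":[0,0,2],"delta_rot":[0,0,0],"fingers":0.4},{"linear":[0,0,0],"delta_rot":[0,0,0],"fingers":0.4}]'
python3 -m crank '[{"linear":[0,0,0],"delta_rot":[0,0,0],"fingers":0.4},{"linear":[0,0,0],"delta_rot":[0,0,0],"fingers":0.4},{"linear":[0,0,0],"delta_rot":[0,0,0],"fingers":0.4},{"linear":[0,0,0],"delta_rot":[0,0,0],"fingers":0.4},{"linear":[0,0,0],"delta_rot":[0,0,0],"fingers":0.4}]'
python3 - <<'E'
from h import *
c=shot('wrist');b=shot('side');p,r=tool(); print(p,bot.get_obs()['contact_force'])
x=proj(c,[567,178.6,50]).astype(int); print(x,proj(c,[575,180.2,71]))
y=proj(b,[567,178,50]).astype(int)
cv2.imwrite('pics/m9.png',np.hstack([cv2.resize(c['image'][x[1]-50:x[1]+70,x[0]-60:x[0]+60],(440,440),interpolation=2),cv2.resize(b['image'][y[1]-45:y[1]+35,y[0]-32:y[0]+32],(352,440),interpolation=2)]))
E
```

```text
time: 20.65
tool_pos: [546.6, 174.4, 78.8]
tcp_rot: [2.919, 1.57, -0.021]
contact_force: [-0.4, -0.3, 0.4]
grip_width: 36.2
time: 21.15
tool_pos: [505.9, 166.2, 169.9]
tcp_rot: [3.026, 1.57, 0.086]
contact_force: [-0.9, -0.3, -0.3]
grip_width: 36.9
time: 21.65
tool_pos: [507.4, 166.3, 168.2]
tcp_rot: [0.123, 1.57, -2.818]
contact_force: [0.4, -0.1, -0.4]
grip_width: 36.4
[507.3127644  166.36253933 168.41661967] [ 1.14338434  0.29533858 -0.95389393]
[252 111] [252.38747009 101.20678908]
```

View pics/m9.png

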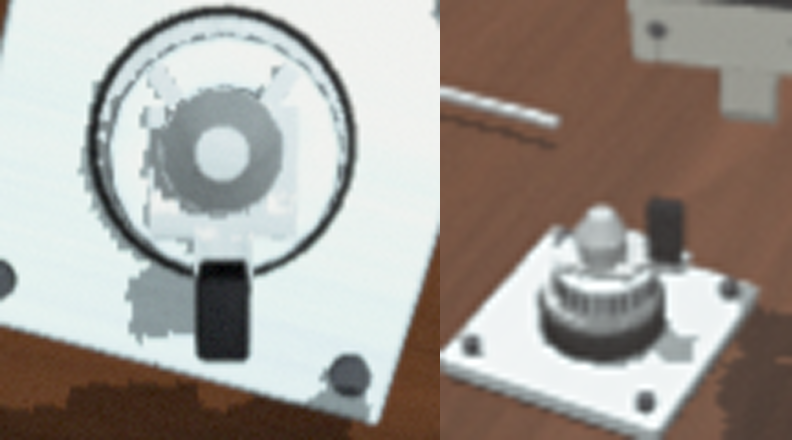

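The clip lies flat in the groove on the pulley, flares past the core and head centred at (221,150) between the arms. The gripper is clear, so I'm handing in.

```bash
python3 -c "
from plant import workorder; print(workorder.close_job())"
```

```text
the job is handed in; nothing more can be done
None
```

The large pulley is on the spindle's flange and the clip is snapped into the groove above it. The arm let go, moved clear, and I handed the job in at about 22 s of the 72 s allowed; no verdict was reported.

- **Clip push:** The highest wrist reading between moves was about 10 N. It fell to about 2 N at the snap. A further 4 mm push raised it to about 6.8 N, roughly the stiffness of the rubber mount, so the clip is against its back stop. These readings come only at the end of each move, so a brief higher peak would not show, but nothing came near 25 N.
- **Final pictures:** The wrist and side views show the pulley seated and the clip flat around the spindle, with its arms past the core and the gripper clear. I judged this by eye and did not measure the clip's final offset from the axis.
- **Other parts:** No picture showed any of them moved, and I never commanded the arm near them. I did not measure their positions again at the end.
- **Disagreements:** The pulley's top measured 22.6 mm above the bench against 24 mm in the text. Estimates of the clip's position along its length differed by about 2 mm. One threshold fit on the shadowed pulley failed, so I used a circle fit instead.

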